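# Seat the bracket on the checking fixture and clamp it

## Task

Take the two-hole bracket (wide end and narrow end) out of the wide, shallow blue bin within reach (not the four stock bins along the back) and seat it the right way round on the two pegs of the checking fixture, fully home and flat on both pads. Then swing the fixture's clamp arm over the bracket's narrow end as far as it goes, and let go. Leave the other parts in the bin and do not disturb the loose things on the bench.

Things in the scene. Friction and masses are not known exactly. Their poses are not given: they have to be found in the camera images.
- bracket: The part to fit: black moulded bracket 170 mm long (x), 0.15 to 0.31 kg. Base 14 mm thick, wide end 58 x 58 mm (x -85 to -27), the rest 38 mm wide. Upright grip rib in the middle, 64 mm long (x), 20 mm thick (y), up to 70 mm above the underside. Through holes at y = 0: 21 mm wide at x -55, 15 mm at x +55. Origin: centre of the underside; z up. Starts upright on the bin's floor.
- big_hole (a point): Centre of the bracket's 21 mm hole, at the underside.
- small_hole (a point): Centre of the bracket's 15 mm hole, at the underside.
- fixture: Fixed checking fixture: aluminium base 220 (x) x 150 (y) x 20 mm, origin at the centre of its underside. On it two dark steel pads, tops at z 32 mm, each with a steel peg at y = 0: 18 mm across at x -55, 12 mm at x +55, 13 mm tall, top 5 mm coned. Bracket home: flat on the pads, axes parallel to the fixture's, its origin at x = y = 0, z = 32 mm. Clamp pivot at x +72, y +60 mm.
- big_peg (a point): Centre of the 18 mm peg's foot, at the top of its pad (z = 32 mm of the fixture). Same axes as the fixture.
- small_peg (a point): Centre of the 12 mm peg's foot, at the top of its pad. Same axes as the fixture.
- clamp (a joint): Clamp arm's angle about its upright pivot, rad: 0 = open, arm along the fixture's +x; grows clockwise from above; 1.5708 = stop, closed, arm along the fixture's -y, across the bracket's narrow end, 4 mm above it. Starts at 0 to 0.4. Moves with about 1 N at the post and stays where left.
- clamp_pivot (a point): On the clamp's pivot axis, at the top of the arm (60 mm above the bench). The steel arm is 16 mm wide, 10 mm thick, 50 to 60 mm above the bench and reaches 76 mm from the pivot.
- clamp_post (a point): Centre of the top of the clamp's round black grip post: 16 mm across, 40 mm tall above the arm (top 100 mm above the bench), 60 mm from the pivot axis.
- bin: Wide, shallow blue bin on the robot's left, does not move, 260 (x) x 360 (y) x 55 mm, walls and floor 5 mm thick; origin at the centre of its underside. Holds the bracket and two other black parts in three lanes about 105 mm apart in y, in any order, and a flat strap along each end wall.
- blank: Black part that stays in the bin: as the bracket, with the same rib, but 38 mm wide all along and without holes. Origin: centre of the underside.
- clip: Black part that stays in the bin: plate 100 x 50 x 14 mm with one hole and a low upright wall (46 mm high) at its +x end. Origin: centre of the underside.
- strap_a: Black flat strap that stays in the bin, 12 x 150 (y) x 8 mm, lying along the bin's near (-x) wall. Origin: centre of the underside.
- strap_b: As strap_a, along the bin's far (+x) wall.
- jar: White jar with black lid, 52 mm across, 45 mm tall, on the bench between bin and fixture. Origin: centre of the underside. Leave alone.
- driver: Screwdriver, 190 mm long, lying on the bench beside the fixture, on its -y side. Leave alone.
- plug: Steel plug gauge, upright cylinder 36 mm across, 60 mm tall, on the bench between bin and fixture, nearer the robot than the jar. Origin: centre of the underside. Leave alone.
- ring: Black ring, 64 mm across, 18 mm tall, flat on the bench beyond the fixture and bin. Leave alone.
Things that resemble listed ones, but are neither listed nor needed, are in the scene too. Leave any pink look-alike of the bracket alone.

How it is judged:
By the outcome, as a careful person would: the job done as asked, in the order asked, and still so for the second after the job is handed in, with the robot touching nothing.
It also fails if it takes over 61 s, if anything falls off the work surface, if the arm or the gripper's body presses on something with over 40 N, if the wrist force passes 120 N, or if a joint passes its speed limit or range.

## Robot

A 6-joint arm with a two-finger parallel gripper is mounted at the origin on the work surface. World frame = base frame: x ahead of the robot, y to its left, z up, the work surface at z = 0. Lengths are in m, angles in rad, forces in N, time in s.
With the tool pointing down it reaches from about 0.4 to 0.825 m from the base axis. Payload 7 kg.
Tool frame: the origin (TCP) lies at the very end of the fingers, on their centre line; the grasp point (between the pads) lies 19 mm behind it (arm.grasp_offset is the distance from the TCP to the grasp point, in m); z points along the fingers, y is the line along which they close (so a half turn about z gives the same grasp; the last joint's range is limited). The gripper opens to 88 mm and grips with 3 to 60 N. Pads are 19 mm wide; open, the fingers measure 130 mm over their backs; the gripper's body (78 mm by 193 mm) begins 47 mm behind the grasp point.
Start: joints at [-0.887, 0.359, 0.012, 0, -1.224, -0.288], TCP at [0.26, -0.623, 0.227] pointing down, gripper open.
Joint ranges: [-3.07, 3.07], [-1.43, 2.12], [-1.02, 1.25], [-3.03, 1.67], [-3.05, -0], [-3.03, 3.03]. Speed limits (rad/s): [2.39, 2.39, 3.01, 3.14, 3.14, 3.14].

## Interface

Orientations are given as [roll, pitch, yaw] about the fixed x, y, z axes, in that order (R = Rz(yaw) Ry(pitch) Rx(roll)).
In Python, from station import get_state, cams, arm, nets gives the robot as it stands.
- The arm moves only by the shell command python3 -m creep 'ROWS' [FORCE]. ROWS is a JSON object of lists of equal length, an entry for each row: "translation": the shift along the world's x, y, z in mm, a list of three; "spin": the turn about the world's z in rad; "gripper": the opening, from 0 (shut) to 1 (fully open). In form: {"translation": [[dx, dy, dz], ...], "spin": [spin, ...], "gripper": [gripper, ...]}. A call has 1 to 8 rows; each row shifts and turns the commanded pose from where the row before left it; what a row does not reach is not made up. A row lasts 1/10 s, in which the tool goes at most 50 mm and 8.59 degrees, less where a joint would pass 70% of its speed; a pose out of reach is approached as far as the arm can. A call is refused whole if a number of a shift passes 50 or a number of a turn 0.15, either way. A call with a gripper value outside its range is refused whole. The fingers move at their own pace and stop on an object; FORCE is the grip in N (left out, the last holds). Time passes only in rows, so rows that do not move let the fingers close. It gives the time, the measured TCP pose, the force, the opening and the grip force at its end, in the units of the state.
- get_state(): the state, without advancing time (a new reading comes with each control period).
- cams.grab_frame(name): name is "scene" or "side" or "wrist"; returns a dict with "img" (480x640x3 uint8, red, green, blue), "mtx" (3x3 intrinsics, pixels), "R" (3x3) and "t" (3): a world point X has camera coordinates R X + t. Camera axes: x right, y down, z forward; pixel columns grow to the right and rows downward; lengths in m; the calibration is good to about 2 mm. A picture is of the moment at which its call begins. There is no depth.
- arm.job_done(): hands the job in; it is judged then, once.
Trained networks look in the newest picture that a camera, given by its name, has taken for a name from the list of things; names that differ only in an ending like _2 or _b are one class to them, and where a whole thing is asked for, a point or a joint stands for the part that bears it (a point fixed in the world has none). Each returns a list of dicts, best first, with "confidence" (0 to 1); they miss things now and then, are a little off and sometimes report something else, mostly with a low value. They report only what shows in the picture. A call takes as long as a camera call. They do not tell look-alikes from the thing itself.
- nets.search_frame(camera, label): "centre" ([x, y, z] in m, in world coordinates, good to about 4 mm: the middle of the surface that is visible of it).
- nets.pinpoint(camera, label): "centre" ([x, y, z] in m, in world coordinates, good to about 4 mm: a listed point, or the origin of a listed thing).
The state is a dict: "t": time; "q": joint angles; "qd": joint speeds; "joint_efforts": joint torques, N m; "eef_pos": TCP position; "ee_rot": TCP orientation; "force": force on the tool from outside, world axes, zero at the start; "moment": the same for the moment, N m; "width": finger opening in m; "gripper_force": force on a finger pad.
Only numpy, scipy, OpenCV 4.12 (cv2) and the standard library are available. Lean on these libraries where they do the work, as an engineer would, in place of code of your own. Each camera call takes 0.05 s, during which the arm holds its last target. There are 200 camera calls.

## Working session

There is one attempt and no reset: what is moved stays moved. The work goes in short steps, Python scripts to look and compute and a shell command to move; the robot and the scene stay as the last step left them, time stands still between calls to the robot, and variables do not carry over. Pictures are saved under pics/ and viewed, at most 10 in all, crops included, and the job is handed in when it is done.

```bash
mkdir -p pics; cat > look.py <<'E'
import sys,cv2
from station import cams
def snap(cam,name,crop=None,scale=1):
    f=cams.grab_frame(cam); im=cv2.cvtColor(f["img"],cv2.COLOR_RGB2BGR)
    if crop: x0,y0,x1,y1=crop; im=cv2.resize(im[y0:y1,x0:x1],None,fx=scale,fy=scale,interpolation=cv2.INTER_CUBIC)
    cv2.imwrite(f"pics/{name}.png",im); return f
E
python3 - <<'E'
from look import *
from station import nets,get_state
import numpy as np
f=snap("scene","scene1"); print(-f["R"].T@f["t"])
for l in ["bracket","big_hole","small_hole","fixture","big_peg","small_peg","clamp_pivot","clamp_post","bin","blank","clip","jar","plug"]:
    print(l,[(np.round(d["centre"],3).tolist(),round(d["confidence"],2)) for d in nets.pinpoint("scene",l)[:3]])
s=get_state();print(s["t"],s["eef_pos"],s["ee_rot"],s["width"])
g=snap("side","side1"); print(-g["R"].T@g["t"])
for l in ["bracket","big_hole","small_hole","fixture","big_peg","small_peg","clamp_pivot","clamp_post"]:
    print(l,[(np.round(d["centre"],3).tolist(),round(d["confidence"],2)) for d in nets.pinpoint("side",l)[:3]])
E
```

```text
[ 1.00890669 -0.5338728   0.6203022 ]
bracket [([0.226, 0.324, -0.001], 0.82), ([0.556, 0.251, 0.005], 0.74)]
big_hole [([0.499, 0.246, 0.003], 0.94), ([0.272, 0.349, -0.005], 0.67), ([0.658, 0.3, 0.008], 0.35)]
small_hole [([0.607, 0.27, 0.003], 0.65), ([0.179, 0.298, -0.001], 0.56), ([0.538, 0.349, 0.008], 0.19)]
fixture [([0.503, -0.222, -0.001], 0.55), ([0.581, -0.171, 0.058], 0.36)]
big_peg [([0.448, -0.213, 0.03], 0.69), ([0.504, -0.018, 0.001], 0.17)]
small_peg [([0.559, -0.225, 0.032], 0.67), ([0.543, 0.249, 0.003], 0.49)]
clamp_pivot [([0.58, -0.168, 0.058], 0.88)]
clamp_post [([0.638, -0.182, 0.095], 0.68), ([0.382, -0.02, -0.001], 0.53), ([0.655, 0.3, 0.007], 0.25)]
bin [([0.546, 0.248, 0.004], 0.86)]
blank [([0.536, 0.348, 0.007], 0.92)]
clip [([0.564, 0.147, 0.006], 0.92), ([0.448, -0.213, 0.03], 0.26)]
jar [([0.505, -0.018, -0.0], 0.6)]
plug [([0.381, -0.02, -0.002], 0.97)]
0.7 [ 0.2602411  -0.62282241  0.22661116] [-3.14148993e+00  3.42514552e-05 -2.74581700e+00] 0.08757383758445605
[0.20330638 0.99021439 0.71024671]
bracket [([0.551, 0.254, 0.002], 0.9), ([0.221, 0.326, -0.002], 0.71)]
big_hole [([0.273, 0.351, 0.007], 0.87), ([0.496, 0.249, 0.007], 0.56), ([0.534, 0.35, 0.004], 0.19)]
small_hole [([0.176, 0.298, -0.003], 0.83), ([0.609, 0.273, 0.009], 0.58)]
fixture [([0.505, -0.22, 0.003], 0.66), ([0.508, -0.021, 0.002], 0.58), ([0.641, -0.182, 0.104], 0.53)]
big_peg [([0.447, -0.217, 0.03], 0.63)]
small_peg [([0.559, -0.224, 0.029], 0.57), ([0.536, 0.35, 0.004], 0.21)]
clamp_pivot [([0.584, -0.171, 0.062], 0.85), ([0.5, 0.246, 0.007], 0.49), ([0.735, -0.007, 0.003], 0.39)]
clamp_post [([0.64, -0.182, 0.102], 0.71)]
```

View pics/scene1.png

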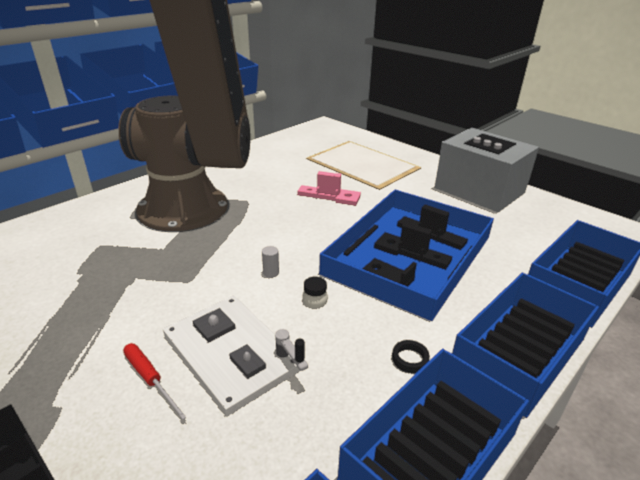

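View pics/side1.png

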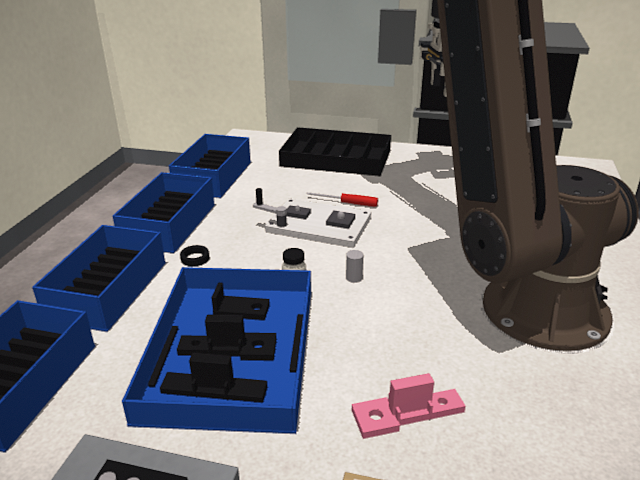

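The scene shows the fixture at about (228,350), with the clamp post at (299,350), and the blue bin at (410,250). Three things could be the bracket, by side-picture pixels:
- **Middle-lane black part (225,340):** it has a wide end and two holes, so it fits the description.
- **Near-lane black part (213,380):** it has no holes, so it is the blank.
- **Pink part (410,400):** this is the look-alike outside the bin.

I'll confirm the middle one in a crop.

```bash
python3 - <<'E'
from look import *
snap("side","crop1",(120,260,320,410),4)
E
```

```text
(no output)
```

View pics/crop1.png

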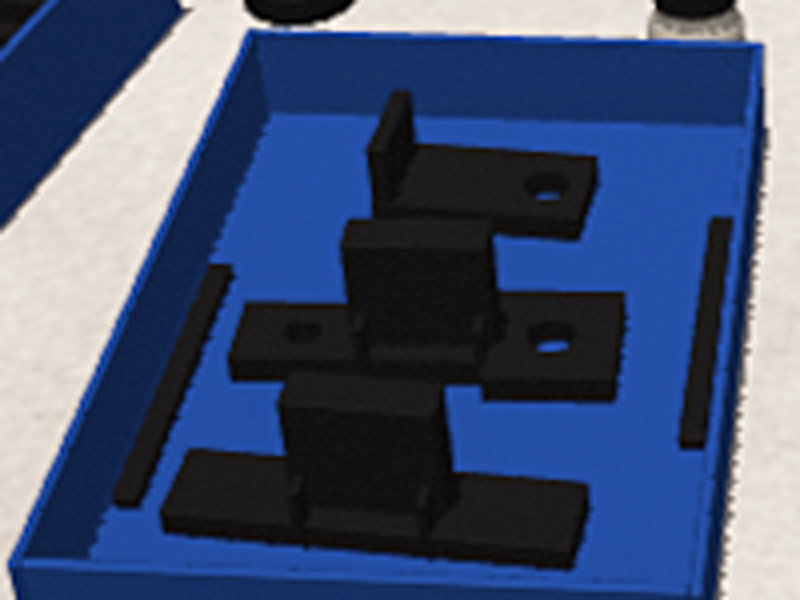

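The crop confirms it. The middle part has its small hole at (303,330) and its large hole on the wide end at (550,338), so it's the bracket, with the wide end towards the robot. I'll move over it, well above everything.

```bash
python3 -m creep '{"translation":[[30,28,5],[30,28,5],[30,28,5],[30,28,5],[30,28,5],[30,28,5],[30,28,5],[30,28,5]],"spin":[-0.09,-0.09,0,0,0,0,0,0],"gripper":[1,1,1,1,1,1,1,1]}'
python3 -m creep '{"translation":[[5,40,0],[5,40,0],[5,40,0],[5,40,0],[5,40,0],[5,40,0],[5,40,0],[5,40,0]],"spin":[0,0,0,0,0,0,0,0],"gripper":[1,1,1,1,1,1,1,1]}'
python3 -m creep '{"translation":[[2,40,0],[2,40,0],[2,40,0],[2,40,0],[2,40,0],[2,40,0],[2,40,0],[2,40,0]],"spin":[0,0,0,0,0,0,0,0],"gripper":[1,1,1,1,1,1,1,1]}'
python3 -m creep '{"translation":[[0,0,0],[0,0,0],[0,0,0]],"spin":[0,0,0],"gripper":[1,1,1]}'
python3 - <<'E'
from look import *
from station import nets
import numpy as np
f=snap("wrist","wrist1"); print(-f["R"].T@f["t"])
for l in ["bracket","big_hole","small_hole","blank","clip"]:
    print(l,[(np.round(d["centre"],3).tolist(),round(d["confidence"],2)) for d in nets.pinpoint("wrist",l)[:3]])
E
```

```text
t: 2.0
eef_pos: [0.5013, -0.3975, 0.267]
ee_rot: [-3.141, 0.0, -2.926]
force: [1.7, -0.4, -0.3]
width: 0.0875
gripper_force: 0.0
t: 2.8
eef_pos: [0.5402, -0.0772, 0.2669]
ee_rot: [-3.142, 0.001, -2.926]
force: [0.1, -1.1, -0.4]
width: 0.088
gripper_force: 0.0
t: 3.6
eef_pos: [0.5561, 0.2429, 0.2668]
ee_rot: [3.141, 0.001, -2.926]
force: [0.4, 0.7, -0.2]
width: 0.0876
gripper_force: 0.0
t: 3.9
eef_pos: [0.5561, 0.2407, 0.2666]
ee_rot: [-3.141, -0.0, -2.926]
force: [-0.1, -0.1, -0.0]
width: 0.0876
gripper_force: 0.0
[0.48863943 0.22611118 0.42381164]
bracket [([0.557, 0.257, 0.002], 0.59)]
big_hole [([0.5, 0.244, 0.005], 0.67)]
small_hole [([0.607, 0.27, 0.004], 0.64)]
blank [([0.538, 0.354, 0.008], 0.57)]
clip [([0.563, 0.144, 0.007], 0.96)]
```

View pics/wrist1.png

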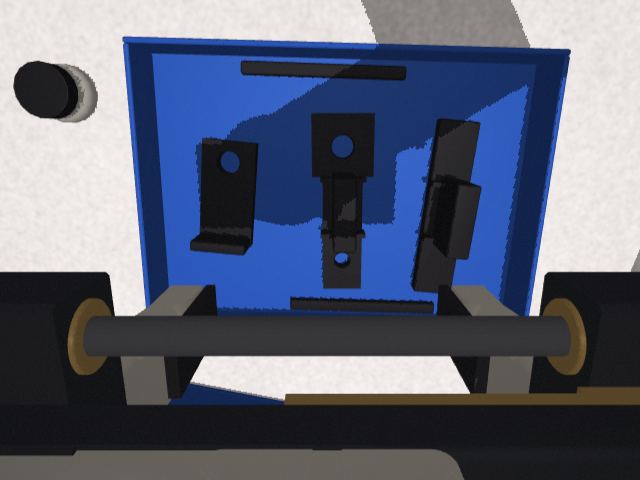

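The wrist view shows the bracket in the middle with the big hole at (342,146), the small hole at (342,259) and the wide end towards the robot. The narrow end's edges are at columns 323 and 361. I'll back-project these.

```bash
cat >> look.py <<'E'
import numpy as np
def ray(f,u,v,z):
    d=f["R"].T@np.linalg.solve(f["mtx"],[u,v,1]); c=-f["R"].T@f["t"]
    return (c+d*(z-c[2])/d[2])[:2]
E
python3 - <<'E'
from look import *
f=cams.grab_frame("wrist")
im=f["img"].astype(int); dark=(im[:,:,2]<60)
def mid(v,z):
    x=np.flatnonzero(dark[v,300:390])+300; return x.min(),x.max()
for v in (122,132,142,165,262,270,278,284): 
    a,b=mid(v,0); print(v,a,b,ray(f,(a+b)/2,v,.019),np.linalg.norm(ray(f,a,v,.019)-ray(f,b+1,v,.019)))
c=np.flatnonzero(dark[90:300,350])+90; print(c.min(),c.max(),ray(f,343,c.min(),.019),ray(f,342,c.max()+1,.019))
print(ray(f,342.5,146,.019),ray(f,342,259,.019))
E
```

```text
122 312 374 [0.47775638 0.23941299] 0.05757586912172656
132 312 373 [0.48647537 0.24093884] 0.056988766817052214
142 312 373 [0.49519676 0.24293398] 0.057319524046621995
165 312 373 [0.51564533 0.24761186] 0.05809503337434749
262 324 360 [0.60844655 0.26833169] 0.03676744479678118
270 324 360 [0.61659528 0.27019327] 0.03695186057161713
278 324 360 [0.62482618 0.27207361] 0.03713813565922398
284 324 360 [0.63105401 0.27349636] 0.037279079128633846
113 299 [0.47008183 0.23765493] [0.647895   0.27734367]
[0.49871373 0.24373853] [0.6054117  0.26763838]
```

```bash
python3 -m creep '{"translation":[[-2,8,-30],[-2,7,-35],[0,0,-35],[0,0,-35],[0,0,-30],[0,0,-25],[0,0,-20],[0,0,-12]],"spin":[0.006,0,0,0,0,0,0,0],"gripper":[1,1,1,1,1,1,1,1]}' 30
python3 -m creep '{"translation":[[0,0,0],[0,0,0],[0,0,0],[0,0,0],[0,0,0],[0,0,0],[0,0,0],[0,0,0]],"spin":[0,0,0,0,0,0,0,0],"gripper":[1,1,0,0,0,0,0,0]}' 40
```

```text
t: 5.05
eef_pos: [0.5516, 0.2555, 0.0428]
ee_rot: [-3.141, -0.002, -2.92]
force: [-0.1, -0.0, -1.1]
width: 0.0875
gripper_force: 0.0
t: 5.85
eef_pos: [0.5522, 0.2562, 0.0447]
ee_rot: [3.142, 0.0, -2.92]
force: [-0.4, -0.6, 1.0]
width: 0.0452
gripper_force: 0.0
```

```bash
python3 -m creep '{"translation":[[0,0,0],[0,0,0],[0,0,0],[0,0,0],[0,0,0],[0,0,0],[0,0,0],[0,0,0]],"spin":[0,0,0,0,0,0,0,0],"gripper":[0,0,0,0,0,0,0,0]}' 40
```

```text
t: 6.65
eef_pos: [0.5521, 0.2562, 0.0444]
ee_rot: [-3.142, -0.0, -2.92]
force: [-0.3, -0.5, -1.5]
width: 0.0199
gripper_force: 40.0
```

```bash
python3 -m creep '{"translation":[[0,0,10],[0,0,25],[0,0,35],[0,0,35],[0,0,35],[0,0,35],[0,0,30],[0,0,20]],"spin":[0,0,0,0,0,0,0,0],"gripper":[0,0,0,0,0,0,0,0]}' 40
python3 -m creep '{"translation":[[6,-20,0],[6,-40,0],[6,-40,0],[6,-40,0],[6,-40,0],[6,-40,0],[6,-40,0],[6,-40,0]],"spin":[-0.05,-0.05,-0.05,-0.05,-0.05,-0.05,0,0],"gripper":[0,0,0,0,0,0,0,0]}'
python3 -m creep '{"translation":[[0,-40,0],[0,-15,0],[0,0,0],[0,0,0],[0,0,0]],"spin":[0,0,0,0,0],"gripper":[0,0,0,0,0]}'
python3 - <<'E'
from look import *
from station import nets
f=snap("wrist","wrist2"); 
np.savez("w2.npz",**f)
for l in ["big_peg","small_peg","clamp_pivot","clamp_post","big_hole","small_hole"]:
    print(l,[(np.round(d["centre"],3).tolist(),round(d["confidence"],2)) for d in nets.pinpoint("wrist",l)[:3]])
E
```

```text
t: 7.45
eef_pos: [0.5526, 0.2564, 0.2733]
ee_rot: [3.14, 0.003, -2.92]
force: [-0.3, -0.4, -2.1]
width: 0.0198
gripper_force: 40.0
t: 8.25
eef_pos: [0.6, -0.0454, 0.2705]
ee_rot: [3.141, 0.001, 3.063]
force: [0.3, 0.7, -1.8]
width: 0.0196
gripper_force: 40.0
t: 8.75
eef_pos: [0.6002, -0.0979, 0.2699]
ee_rot: [3.141, 0.0, 3.064]
force: [-0.2, 0.3, -1.6]
width: 0.0196
gripper_force: 40.0
big_peg [([0.449, -0.211, 0.032], 0.56), ([0.606, -0.096, 0.23], 0.46)]
small_peg [([0.557, -0.226, 0.036], 0.96)]
clamp_pivot [([0.578, -0.169, 0.056], 0.63)]
clamp_post [([0.638, -0.185, 0.098], 0.55)]
big_hole []
small_hole []
```

View pics/wrist2.png

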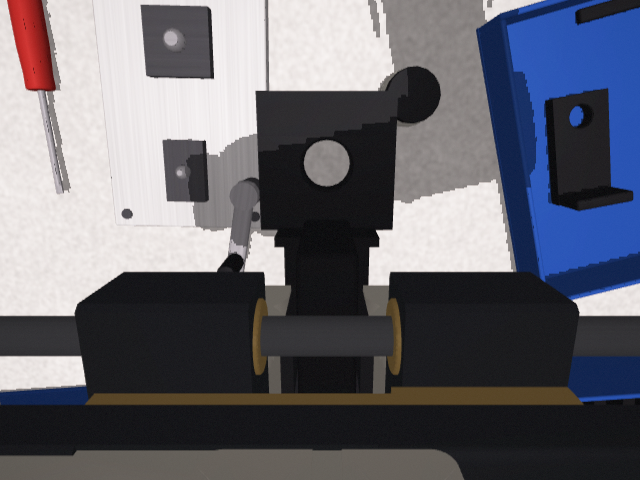

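The wrist view shows the pegs at about (174,39) and (182,172), the clamp pivot at (243,193) and post at (233,262). The held bracket's big hole is at (326,163). Next I'll enlarge the pegs to get precise pixels.

```bash
python3 - <<'E'
from look import *
f=np.load("w2.npz"); im=cv2.cvtColor(f["img"],cv2.COLOR_RGB2BGR)
c=im[0:210,130:270]; c=np.clip(c.astype(float)*1.6,0,255).astype('uint8')
a=cv2.resize(c[0:90,0:100],None,fx=6,fy=6,interpolation=cv2.INTER_CUBIC)[:,:400+200]
b=cv2.resize(c[130:210,20:100],None,fx=6,fy=6,interpolation=cv2.INTER_CUBIC)
a=a[:, :]; h=600
A=np.zeros((540,800,3),'uint8'); s=cv2.resize(c[0:90,0:90],(400,400),interpolation=cv2.INTER_CUBIC); t=cv2.resize(c[130:210,25:105],(400,400),interpolation=cv2.INTER_CUBIC)
A[:400,:400]=s; A[:400,400:]=t
cv2.imwrite("pics/pegs.png",A[:400])
g=cv2.cvtColor(im,cv2.COLOR_BGR2GRAY)
m=(g[120:210,295:360]>90).astype('uint8'); n,l,st,ce=cv2.connectedComponentsWithStats(m); print(st,ce+[295,120])
E
```

```text
[[   0    0   65   90 4193]
 [   9   20   46   46 1657]] [[327.29096113 165.27045075]
 [326.26372963 162.55039228]]
```

View pics/pegs.png

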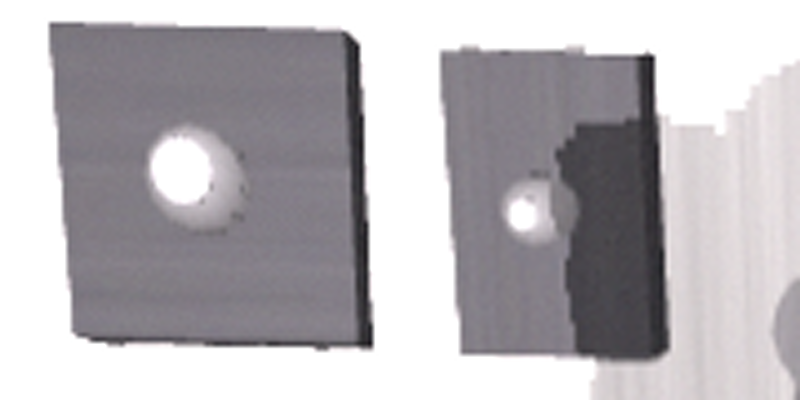

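Left crop: the big peg's flat top is centred at (181,171), which is image (170.3,38.1). Right crop: the small peg's top is at (522,213), which is image (179.0,172.2).

```bash
python3 - <<'E'
from look import *
f=dict(np.load("w2.npz"))
B=ray(f,170.3,38.1,.045);S=ray(f,179.0,172.2,.045)
print("tops",B,S,"pads",ray(f,176,41,.032),ray(f,184.4,170.3,.032),"len",np.linalg.norm(S-B),"yaw",np.arctan2(*(S-B)[::-1]))
R=f["R"];t=f["t"];cam=-R.T@t
tcp=np.array([.6002,-.0979]);yaw=3.064-np.pi
# visible hole: intersection of rims z=.2305,.2445: project circle model, fit offset via centroid/extent
def extent(c):
    th=np.linspace(0,2*np.pi,200);m=np.ones((4800,6400),'uint8')
    for z in (.2305,.2445):
        p=R@np.stack([c[0]+.0105*np.cos(th),c[1]+.0105*np.sin(th),np.full(200,z)])+t[:,None]
        p=f["mtx"]@p;p=(p[:2]/p[2]).T*10
        k=np.zeros_like(m);cv2.fillPoly(k,[p.astype('int32')],1);m&=k
    M=cv2.moments(m,True);return np.array([M['m10'],M['m01']])/M['m00']/10,M['m00']/100
c=ray(f,326.3,162.6,.24)
for i in range(4):
    e,a=extent(c);d=ray(f,326.3,162.6,.24)-ray(f,*e,.24);c=c+d
print("hole",c,a); r=np.array([[np.cos(yaw),np.sin(yaw)],[-np.sin(yaw),np.cos(yaw)]])
print("hole rel tcp in tool axes",r@(c-tcp))
# side edges of wide end for yaw in hand
g=f["img"].astype(int).sum(2)
for v in (205,215,222): 
    x=np.flatnonzero(g[v,240:420]<150)+240; print(v,x.min(),x.max(),r@(ray(f,x.min(),v,.2445)-tcp),r@(ray(f,x.max()+1,v,.2445)-tcp))
# scene camera pegs nets
from station import nets
for cm in("scene","side"):
    cams.grab_frame(cm)
    for l in("big_peg","small_peg"): print(cm,l,[np.round(d["centre"],4) for d in nets.pinpoint(cm,l)[:1]])
E
```

```text
tops [ 0.44775966 -0.21452522] [ 0.55644574 -0.2253384 ] pads [ 0.44753105 -0.21421585] [ 0.55597358 -0.22463553] len 0.10922265926842943 yaw -0.09916365555454806
hole [ 0.5451946  -0.09362385] 1697.71
hole rel tcp in tool axes [-5.51713600e-02 -4.53332002e-07]
205 260 392 [-0.03816556 -0.02868777] [-0.03819203  0.02882273]
215 253 392 [-0.03377073 -0.03190195] [-0.03379631  0.02899993]
222 261 391 [-0.03066493 -0.02854255] [-0.03068734  0.02868815]
scene big_peg [array([ 0.4487, -0.2134,  0.0299])]
scene small_peg [array([ 0.6386, -0.1832,  0.0964])]
side big_peg [array([ 0.4527, -0.2169,  0.0319])]
side small_peg [array([ 0.5556, -0.2214,  0.0307])]
```

```bash
python3 -m creep '{"translation":[[-20,-25,0],[-30,-35,0],[-30,-35,0],[-18,-27,0],[0,0,-30],[0,0,-40],[0,0,-40],[0,0,-30]],"spin":[-0.019,0,0,0,0,0,0,0],"gripper":[0,0,0,0,0,0,0,0]}'
python3 -m creep '{"translation":[[0,0,-20],[0,0,-10],[0,0,0],[0,0,0],[0,0,0]],"spin":[0,0,0,0,0],"gripper":[0,0,0,0,0]}'
python3 - <<'E'
from look import *
from station import get_state
s=get_state();print(s["eef_pos"],s["ee_rot"])
f=snap("wrist","wrist3");np.savez("w3.npz",**f)
E
```

```text
t: 10.2
eef_pos: [0.5012, -0.2208, 0.1276]
ee_rot: [3.141, -0.001, 3.044]
force: [-0.4, -0.2, -1.4]
width: 0.0197
gripper_force: 40.0
t: 10.7
eef_pos: [0.5032, -0.2209, 0.101]
ee_rot: [-3.141, 0.002, 3.045]
force: [-0.4, -0.0, -1.6]
width: 0.0199
gripper_force: 40.0
[ 0.50323437 -0.22094039  0.10095522] [-3.14140541e+00  2.36206282e-03  3.04468335e+00]
```

View pics/wrist3.png

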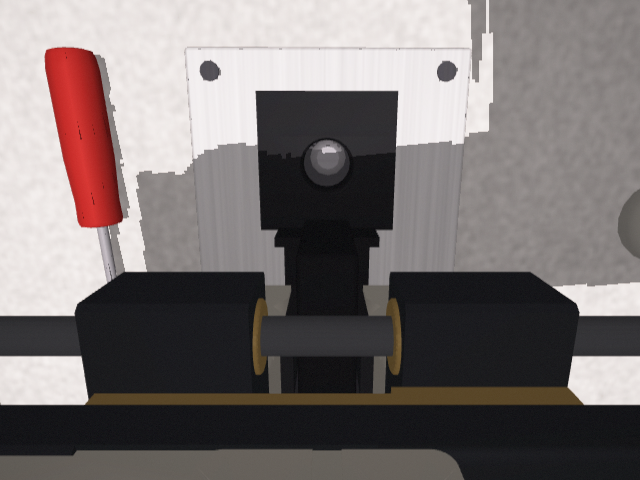

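The peg shows through the bracket's hole at about (327,156). I'll measure the offset between peg and hole within this one picture.

```bash
python3 - <<'E'
from look import *
f=dict(np.load("w3.npz")); g=f["img"].astype(int).mean(2)
print(g[136:190:2,327].astype(int)); print(g[156,300:356:2].astype(int))
c=f["img"][130:200,290:365]; cv2.imwrite("pics/peg3.png",cv2.resize(cv2.cvtColor(np.clip(c*1.5,0,255).astype('uint8'),cv2.COLOR_RGB2BGR),None,fx=8,fy=8,interpolation=cv2.INTER_CUBIC))
E
```

```text
[ 48  24  81 119 113 157 204 201 170 105 106 103 102 105 105 106 102  81
  78  72  47  46  47  47  47  24  15]
[ 37  19  17  47  46  70  83  86  89 106 105 106 105 106 105 105 105 105
 105 101  86  84  79  47  38  20  30  39]
```

View pics/peg3.png

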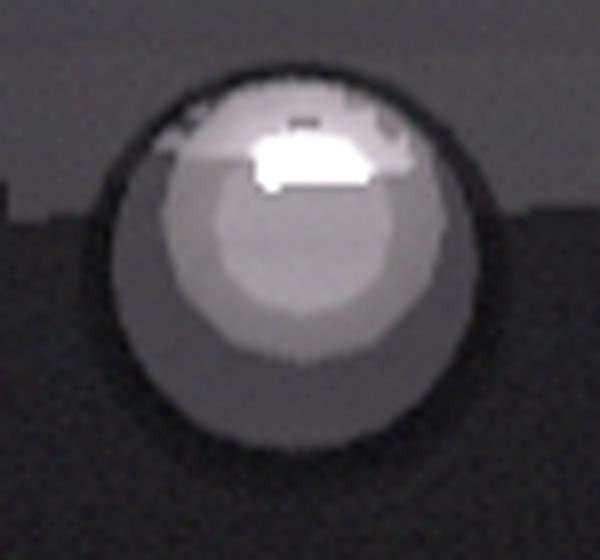

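The enlarged crop shows the peg's flat top centred at (303,223), image (327.6,157.5), and the hole at (296,261), image (326.5,162.4).

```bash
python3 - <<'E'
from look import *
from station import get_state
f=dict(np.load("w3.npz")); w2=dict(np.load("w2.npz"))
P=[ray(f,327.6,157.5,.045),ray(f,327.6,156.7,.040)]
tcp=np.array(get_state()["eef_pos"][:2]); yaw=3.0447-np.pi
u=np.array([np.cos(yaw),np.sin(yaw)])
# hole rigid in camera: same camera-frame point as in w2
cam=w2["R"]@np.array([.5451946,-.09362385,.2305])+w2["t"]
H=(f["R"].T@(cam-f["t"])); print("peg",P,"hole",H,"hole by tcp",tcp-.0552*u,"shift needed",P[0]-H[:2],P[1]-H[:2])
E
```

```text
peg [array([ 0.44709678, -0.21492779]), array([ 0.44700862, -0.21490123])] hole [ 0.44838381 -0.21568353  0.06151255] hole by tcp [ 0.44816832 -0.21557603] shift needed [-0.00128703  0.00075573] [-0.00137518  0.0007823 ]
```

```bash
python3 -m creep '{"translation":[[-1.3,0.8,0],[0,0,-5],[0,0,-5],[0,0,-4],[0,0,-3],[0,0,-3],[0,0,0]],"spin":[0,0,0,0,0,0,0],"gripper":[0,0,0,0,0,0,0]}'
python3 -m creep '{"translation":[[0,0,-2],[0,0,0],[0,0,-2],[0,0,0]],"spin":[0,0,0,0],"gripper":[0,0,0,0]}'
```

```text
t: 11.45
eef_pos: [0.5006, -0.22, 0.0789]
ee_rot: [3.142, -0.001, 3.044]
force: [-0.3, 0.4, -2.9]
width: 0.0197
gripper_force: 40.0
t: 11.85
eef_pos: [0.5008, -0.22, 0.0754]
ee_rot: [3.142, -0.0, 3.044]
force: [-0.5, 0.5, -2.0]
width: 0.0194
gripper_force: 40.0
```

```bash
python3 -m creep '{"translation":[[0,0,-2],[0,0,0],[0,0,-1.5],[0,0,0],[0,0,0]],"spin":[0,0,0,0,0],"gripper":[0,0,0,0,0]}'
python3 -m creep '{"translation":[[0,0,-1],[0,0,0],[0,0,0]],"spin":[0,0,0],"gripper":[0,0,0]}'
```

```text
t: 12.35
eef_pos: [0.5009, -0.22, 0.072]
ee_rot: [-3.142, -0.0, 3.044]
force: [-0.1, 0.6, -1.2]
width: 0.0196
gripper_force: 40.0
t: 12.65
eef_pos: [0.5011, -0.2201, 0.0713]
ee_rot: [-3.141, 0.0, 3.044]
force: [-0.2, 0.8, 0.4]
width: 0.0198
gripper_force: 40.0
```

```bash
python3 -m creep '{"translation":[[0,0,-0.7],[0,0,0],[0,0,0]],"spin":[0,0,0],"gripper":[0,0,0]}'
python3 -m creep '{"translation":[[0,0,0],[0,0,0],[0,0,0],[0,0,0],[0,0,0],[0,0,0],[0,0,0],[0,0,0]],"spin":[0,0,0,0,0,0,0,0],"gripper":[0.6,0.6,0.6,0.6,0.6,0.6,0.6,0.6]}'
python3 -m creep '{"translation":[[0,0,10],[0,0,30],[0,0,40],[0,0,40],[0,0,30],[0,0,0],[0,0,0]],"spin":[0,0,0,0,0,0,0],"gripper":[0.6,0.6,0.6,0.6,0.6,0.6,0.6]}'
python3 - <<'E'
from look import *
from station import nets
A=np.zeros((600,800,3),'uint8')
f=snap("scene","s2");i=cv2.cvtColor(f["img"],cv2.COLOR_RGB2BGR)
g=snap("side","d2");j=cv2.cvtColor(g["img"],cv2.COLOR_RGB2BGR)
A[:,:400]=cv2.resize(i[270:420,180:330],(400,400)) if 0 else cv2.copyMakeBorder(cv2.resize(i[280:410,160:320],(400,325)),0,275,0,0,cv2.BORDER_CONSTANT)
A[:325,400:]=cv2.resize(j[160:290,230:390],(400,325))
cv2.imwrite("pics/seat.png",A[:325])
for cm in("scene","side"):
    for l in("bracket","big_hole","small_hole","clamp_pivot","clamp_post"): print(cm,l,[np.round(d["centre"],4) for d in nets.pinpoint(cm,l)[:3]])
E
```

```text
t: 12.95
eef_pos: [0.5011, -0.2201, 0.0713]
ee_rot: [-3.141, 0.001, 3.045]
force: [-3.0, 0.7, 9.9]
width: 0.0196
gripper_force: 40.0
t: 13.75
eef_pos: [0.5009, -0.22, 0.0703]
ee_rot: [-3.142, -0.0, 3.044]
force: [0.2, -0.3, -0.6]
width: 0.0528
gripper_force: 0.0
t: 14.45
eef_pos: [0.5011, -0.2199, 0.2216]
ee_rot: [3.141, 0.002, 3.044]
force: [-0.0, -0.6, -0.2]
width: 0.0528
gripper_force: 0.0
scene bracket [array([ 0.5021, -0.2195,  0.0312]), array([0.5645, 0.1467, 0.0093]), array([0.2243, 0.3256, 0.0011])]
scene big_hole [array([0.2738, 0.3487, 0.0011]), array([0.5502, 0.25  , 0.0049])]
scene small_hole [array([0.1781, 0.2987, 0.0026]), array([ 0.5558, -0.2229,  0.0351])]
scene clamp_pivot [array([ 0.5826, -0.1703,  0.0598])]
scene clamp_post [array([ 0.6386, -0.1835,  0.0954])]
side bracket [array([ 0.2224,  0.3226, -0.0041]), array([ 0.5006, -0.2208,  0.0275]), array([0.4405, 0.2128, 0.0043])]
side big_hole [array([ 0.4475, -0.211 ,  0.0338]), array([0.2741, 0.3472, 0.005 ])]
side small_hole [array([ 0.1715,  0.3016, -0.0029]), array([ 0.5538, -0.2198,  0.0326])]
side clamp_pivot [array([ 0.581 , -0.1721,  0.0632])]
side clamp_post [array([ 0.4472, -0.2145,  0.0321])]
```

View pics/seat.png

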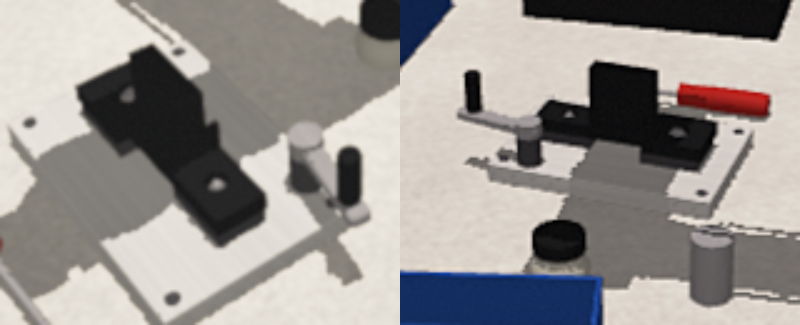

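The bracket is flat on both pads with both pegs showing in their holes: left crop (128,95) and (217,185), right crop (569,115) and (677,132). The clamp is still open. Next I'll grip the clamp post lightly and swing it round.

```bash
python3 -m creep '{"translation":[[25,7,0],[38,10,0],[38,10,0],[37,10,0],[0,0,-30],[0,0,-40],[0,0,-40],[0,0,-25]],"spin":[0,0,0,0,0,0,0,0],"gripper":[0.6,0.6,0.6,0.6,0.6,0.6,0.6,0.6]}'
python3 -m creep '{"translation":[[0,0,-10],[0,0,-4],[0,0,0],[0,0,0],[0,0,0],[0,0,0],[0,0,0],[0,0,0]],"spin":[0,0,0,0,0,0,0,0],"gripper":[0.6,0.4,0,0,0,0,0,0]}' 15
python3 -m creep '{"translation":[[0,0,0],[0,0,0],[0,0,0],[0,0,0]],"spin":[0,0,0,0],"gripper":[0,0,0,0]}' 15
```

```text
t: 15.85
eef_pos: [0.6374, -0.1827, 0.082]
ee_rot: [3.141, -0.004, 3.044]
force: [-0.0, -0.3, -0.5]
width: 0.0527
gripper_force: 0.0
t: 16.65
eef_pos: [0.6395, -0.1831, 0.0724]
ee_rot: [-3.141, 0.002, 3.045]
force: [0.4, -0.2, 5.5]
width: 0.0158
gripper_force: 15.0
t: 17.05
eef_pos: [0.6395, -0.1831, 0.0723]
ee_rot: [-3.141, 0.001, 3.045]
force: [-0.8, 1.4, 5.5]
width: 0.0158
gripper_force: 15.0
```

```bash
python3 -m creep '{"translation":[[-1.5,-5,0],[-2,-5,0],[-5.3,-9.2,0],[-6.8,-8.2,0],[-8.1,-6.9,0],[0,0,0]],"spin":[0,0,0,0,0,0],"gripper":[0,0,0,0,0,0]}' 15
python3 -m creep '{"translation":[[-9.2,-5.3,0],[-10,-3.6,0],[-5.2,-0.9,0],[-5.2,-0.9,0],[-5,0,0],[-5,0,0],[0,0,0],[0,0,0]],"spin":[0,0,0,0,0,0,0,0],"gripper":[0,0,0,0,0,0,0,0]}' 15
```

```text
t: 17.65
eef_pos: [0.6153, -0.2181, 0.0719]
ee_rot: [-3.141, 0.001, 3.044]
force: [3.0, -0.5, 2.8]
width: 0.0156
gripper_force: 15.0
t: 18.45
eef_pos: [0.5753, -0.2279, 0.0715]
ee_rot: [-3.142, -0.001, 3.044]
force: [1.7, 2.9, 5.7]
width: 0.0153
gripper_force: 15.0
```

```bash
python3 -m creep '{"translation":[[-2,0.2,0],[-1,0,0],[0,0,0],[0,0,0]],"spin":[0,0,0,0],"gripper":[0,0,0,0]}'
python3 -m creep '{"translation":[[-2,0.2,0],[0,0,0],[0,0,0]],"spin":[0,0,0],"gripper":[0,0,0]}'
```

```text
t: 18.85
eef_pos: [0.5729, -0.2277, 0.0715]
ee_rot: [3.142, 0.0, 3.045]
force: [4.6, 3.2, 4.5]
width: 0.0153
gripper_force: 15.0
t: 19.15
eef_pos: [0.5727, -0.2277, 0.0716]
ee_rot: [-3.141, 0.004, 3.045]
force: [9.0, 2.0, -0.3]
width: 0.0158
gripper_force: 15.0
```

The arm is against its stop: the tool stayed put while the force rose to 9 N. I'll let go, retreat and check.

```bash
python3 -m creep '{"translation":[[1,0,0],[0,0,0],[0,0,0],[0,0,0],[0,0,0],[0,0,0],[0,0,0]],"spin":[0,0,0,0,0,0,0],"gripper":[0.5,0.5,0.5,0.5,0.5,0.5,0.5]}'
python3 -m creep '{"translation":[[0,0,10],[0,0,30],[0,0,40],[0,0,40],[0,0,40],[-10,30,0],[-10,30,0],[0,0,0]],"spin":[0,0,0,0,0,0,0,0],"gripper":[0.5,0.5,0.5,0.5,0.5,0.5,0.5,0.5]}'
python3 - <<'E'
from look import *
from station import nets
f=snap("scene","s3");i=cv2.cvtColor(f["img"],cv2.COLOR_RGB2BGR)
g=snap("side","d3");j=cv2.cvtColor(g["img"],cv2.COLOR_RGB2BGR)
A=np.hstack([cv2.resize(i[280:410,160:320],(400,325)),cv2.resize(j[160:290,230:390],(400,325))])
cv2.imwrite("pics/final.png",A)
for cm in("scene","side"):
    for l in("bracket","clamp_pivot","clamp_post","jar","plug"): print(cm,l,[np.round(d["centre"],4) for d in nets.pinpoint(cm,l)[:2]])
E
```

```text
t: 19.85
eef_pos: [0.5715, -0.2276, 0.0713]
ee_rot: [-3.142, -0.0, 3.044]
force: [-0.0, 0.9, -0.3]
width: 0.0441
gripper_force: 0.0
t: 20.65
eef_pos: [0.5508, -0.1654, 0.2331]
ee_rot: [3.141, 0.002, 3.046]
force: [0.1, 0.4, 0.1]
width: 0.0438
gripper_force: 0.0
scene bracket [array([ 0.5039, -0.2218,  0.031 ]), array([ 2.262e-01,  3.251e-01, -3.000e-04])]
scene clamp_pivot [array([ 0.5829, -0.1678,  0.056 ])]
scene clamp_post [array([ 0.5731, -0.2255,  0.0926])]
scene jar [array([ 0.5085, -0.0191, -0.0029])]
scene plug [array([ 0.3784, -0.0183,  0.0005]), array([ 5.051e-01, -1.880e-02,  4.000e-04])]
side bracket [array([ 0.2239,  0.3232, -0.002 ]), array([ 0.4993, -0.2203,  0.0324])]
side clamp_pivot [array([ 0.5805, -0.168 ,  0.0618])]
side clamp_post [array([ 0.5743, -0.2266,  0.0993])]
side jar [array([ 0.508 , -0.0216,  0.0008]), array([ 0.447 , -0.2141,  0.0312])]
side plug [array([ 0.3774, -0.0183,  0.0004])]
```

View pics/final.png

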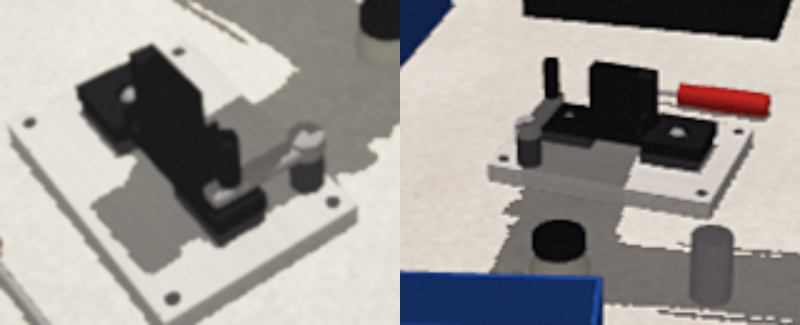

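The picture shows the clamp arm across the bracket's narrow end, with the post at (228,158) in the left crop, and the bracket still flat. The jar, plug and driver haven't moved, so I'm handing in.

```bash
python3 -c "from station import arm; print(arm.job_done())"
```

```text
the job is handed in; nothing more can be done
None
```

The bracket is seated on both pegs, flat on its pads and the right way round, the clamp arm is swung over its narrow end to the stop and released, and the job was handed in at about 21 s of the 61 s allowed (no verdict came back).

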